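# Seat the terminal covers of a battery module

### The job

On the battery module, three white terminal covers stand raised on the orange rails: press them down fully home, first the round one, then the long bar-shaped one, and last the small square one. Only push, never pull a cover up, press each one only in its turn, do not press on the bare metal cells between the rails, and leave the loose things lying about where they are.

Things in the scene. Friction and masses are not known exactly. Their poses are not given: they have to be found in the camera images.
- module: Battery module on a green board (260 x 500 x 12 mm), fixed to the table. Origin under the board's centre; x across, y along. Module 190 x 346 mm; orange rails 42 mm wide along y at x = -75 and +75 mm, tops 105 mm above the table. Covers: two on the -x rail near y = -100 and +100 mm, one on the +x rail near y = 0, in any arrangement. Fixed header 75 mm high at the board's -y end.
- cells: The bare silver cells, fixed, 108 x 330 mm between the rails, top 95 mm above the table (10 mm below the rail tops). Origin at the middle of their underside. Not to be pressed on.
- round_cap (a joint): Round white cover. Its slide, in m: 0 = raised, grows as it is pressed down, 0.010 = fully home on a hard stop; starts at 0 to 0.002. Sliding takes about 4 N; the cover stays where it is left (no spring). It can wrongly be pulled up, to -0.008. At the stop the force rises steeply.
- round_cap_top (a point): Point at the centre of the flat top face of the round cover (34 mm across); it moves with the cover. Raised (joint 0) the top is 20 mm above the rail and 14 mm above the black collar around it; fully home it is 10 mm above the rail and still 4 mm above the collar. z points up.
- bar_cap (a joint): Long bar-shaped white cover. Its slide, in m: 0 = raised, grows as it is pressed down, 0.010 = fully home on a hard stop; starts at 0 to 0.002. Sliding takes about 4 N; the cover stays where it is left (no spring). It can wrongly be pulled up, to -0.008. At the stop the force rises steeply.
- bar_cap_top (a point): Point at the centre of the flat top face of the bar cover (24 mm across the rail, 80 mm along it; presses straight down wherever it is pushed); it moves with the cover. Raised (joint 0) the top is 20 mm above the rail and 14 mm above the black collar around it; fully home it is 10 mm above the rail and still 4 mm above the collar. z points up.
- square_cap (a joint): Small square white cover. Its slide, in m: 0 = raised, grows as it is pressed down, 0.010 = fully home on a hard stop; starts at 0 to 0.002. Sliding takes about 4 N; the cover stays where it is left (no spring). It can wrongly be pulled up, to -0.008. At the stop the force rises steeply.
- square_cap_top (a point): Point at the centre of the flat top face of the square cover (24 x 24 mm); it moves with the cover. Raised (joint 0) the top is 20 mm above the rail and 14 mm above the black collar around it; fully home it is 10 mm above the rail and still 4 mm above the collar. z points up.
- socket: Loose steel spanner socket, 28 mm across, 36 mm tall, standing on the cells. Origin under it. Leave alone.
- link: Loose copper strip, 22 x 60 x 5 mm, lying on the cells. Origin under its centre. Leave alone.
- tape: Roll of black tape, 64 mm across, 19 mm high, lying on the +y end of the green board. Origin under its centre. Leave alone.
- plug: Loose orange plug, 60 x 28 x 22 mm, on the +y end of the green board. Origin under its orange part. Leave alone.
- driver: Screwdriver lying on the table right of the module (-y). Leave alone.
- spanner: Spanner lying on the table left of the module (+y). Leave alone.
- jar: Closed jar, 64 mm across, 75 mm tall, on the table left of the module. Leave alone.

How it is judged:
By the outcome, as a careful person would: the job done as asked, in the order asked, and still so for the second after the job is handed in, with the robot touching nothing.
It also fails if it takes over 35 s, if anything falls off the work surface, if the arm or the gripper's body presses on something with over 40 N, if the wrist force passes 120 N, or if a joint passes its speed limit or range.

### The arm

A 6-joint arm with a two-finger parallel gripper is mounted at the origin on the work surface. World frame = base frame: x ahead of the robot, y to its left, z up, the work surface at z = 0. Lengths are in m, angles in rad, forces in N, time in s.
With the tool pointing down it reaches from about 0.25 to 0.775 m from the base axis. Payload 4 kg.
Tool frame: the origin (TCP) lies on the centre line of the jaws, within the pads' length; the fingertips stand 17 mm ahead of it and the grasp point (between the pads) lies 2 mm behind it; z points along the fingers, y is the line along which they close (so a half turn about z gives the same grasp; the last joint's range is limited). The gripper opens to 94 mm and grips with 3 to 60 N. Pads are 16 mm wide; open, the fingers measure 119 mm over their backs; the gripper's body (75 mm by 177 mm) begins 78 mm behind the grasp point.
Start: joints at [1.243, 0.087, 1.371, -0, 1.684, -0.103], TCP at [0.123, 0.536, 0.223] pointing down, gripper open.
Joint ranges: [-3.1, 3.1], [-0.76, 2.03], [0.27, 2.55], [-1.08, 4.22], [0.17, 2.65], [-2.57, 2.57]. Speed limits (rad/s): [2.79, 2.79, 3.14, 3.14, 3.14, 3.14].

### API

Orientations are given as a rotation vector (axis times angle).
In Python, from station import ctrl gives the robot as it stands.
- The arm moves only by the shell command python3 -m creep 'ROWS' [OPENING] [FORCE]. ROWS is JSON, a list of rows, each an object with "offset": the shift along the tool's x, y, z in cm, a list of three; "delta_rot": the turn, a rotation vector about the tool's x, y, z in rad, a list of three. In form: [{"offset": [dx, dy, dz], "delta_rot": [wx, wy, wz]}, ...]. A call has exactly 10 rows; each row shifts and turns the commanded pose from where the row before left it, along the tool's axes as they then stand; what a row does not reach is not made up. A row lasts 1/8 s, in which the tool goes at most 62.5 mm and 10.7 degrees, less where a joint would pass 70% of its speed; a pose out of reach is approached as far as the arm can. A call with a gripper value outside its range is refused whole. OPENING is the closure, from -1 (fully open) to 1 (shut), so that 0 is half open, set as the call begins (- or left out, the last holds). The fingers move at their own pace and stop on an object; FORCE is the grip in N (left out, the last holds). Time passes only in rows, so rows that do not move let the fingers close, or fill a call up. It gives the time, the measured TCP pose, the force, the opening and the grip force at its end, in the units of the state.
- ctrl.state(): the state, without advancing time (a new reading comes with each control period).
- ctrl.read_camera(name): name is "side" or "top" or "wrist"; returns a dict with "color" (480x640x3 uint8, red, green, blue), "range_z" (480x640 float32, m along the optical axis (not along the pixel's ray), 0 where there is no reading), "intrinsics" (3x3 intrinsics, pixels), "cam_to_world" (4x4, takes a point from camera to world coordinates); the wrist camera has in their place "mount" (4x4, takes a point from camera to tool coordinates, whose origin is the TCP and whose axes are the flange's). Camera axes: x right, y down, z forward; pixel columns grow to the right and rows downward; lengths in m; the calibration is good to about 2 mm. A picture is of the moment at which its call begins: read the wrist's pose just before it.
- ctrl.hand_in(): hands the job in; it is judged then, once.
Trained networks look in the newest picture that a camera, given by its name, has taken for a name from the list of things; names that differ only in an ending like _2 or _b are one class to them, and where a whole thing is asked for, a point or a joint stands for the part that bears it (a point fixed in the world has none). Each returns a list of dicts, best first, with "conf" (0 to 1); they miss things now and then, are a little off and sometimes report something else, mostly with a low value. They report only what shows in the picture. A call takes as long as a camera call.
- ctrl.find_in(camera, name): "at" ([x, y, z] in m, in world coordinates, good to about 4 mm: the middle of the surface that is visible of it).
- ctrl.regions_of(camera, name): "region" (480x640 bool, what is visible of it).
The state is a dict: "t": time; "qpos": joint angles; "dq": joint speeds; "tau": joint torques, N m; "tool_pos": TCP position; "tool_rot": TCP orientation; "force": force on the tool from outside, world axes, zero at the start; "torque": the same for the moment, N m; "gripper_width": finger opening in m; "grasp_force": force on a finger pad.
Only numpy, scipy, OpenCV 4.12 (cv2) and the standard library are available. Lean on these libraries where they do the work, as an engineer would, in place of code of your own. Each camera call takes 0.05 s, during which the arm holds its last target. There are 200 camera calls.

## Working session

There is one attempt and no reset: what is moved stays moved. The work goes in short steps, Python scripts to look and compute and a shell command to move; the robot and the scene stay as the last step left them, time stands still between calls to the robot, and variables do not carry over. Pictures are saved under pics/ and viewed, at most 10 in all, crops included, and the job is handed in when it is done.

```bash
mkdir -p pics; ls; cat > look.py <<'E'
import numpy as np, cv2, sys
from station import ctrl
from scipy.spatial.transform import Rotation as R
np.set_printoptions(precision=4,suppress=True)
E
python3 - <<'E'
from look import *
s=ctrl.state(); print(s['t'],s['tool_pos'],s['tool_rot'],s['force'],s['gripper_width'])
c=ctrl.read_camera('top'); cv2.imwrite('pics/top1.png',c['color'][:,:,::-1])
for n in ['round_cap_top','bar_cap_top','square_cap_top','module','cells','socket','link']:
  print(n,[(np.array(d['at']),round(d['conf'],2)) for d in ctrl.find_in('top',n)[:2]])
E
```

```text
pics
0.0 [0.1224 0.5357 0.2213] [-0.3523 -3.1213  0.0034] [-0.092   0.1519 -0.0934] 0.09355632318491942
round_cap_top []
bar_cap_top [(array([0.4633, 0.0551, 0.1215]), 0.76)]
square_cap_top []
module [(array([ 0.5213, -0.0543,  0.0954]), 0.75)]
cells [(array([ 0.5322, -0.0449,  0.0944]), 0.72)]
socket [(array([ 0.5458, -0.0902,  0.1325]), 0.62)]
link [(array([0.5396, 0.0626, 0.0988]), 0.46)]
```

View pics/top1.png

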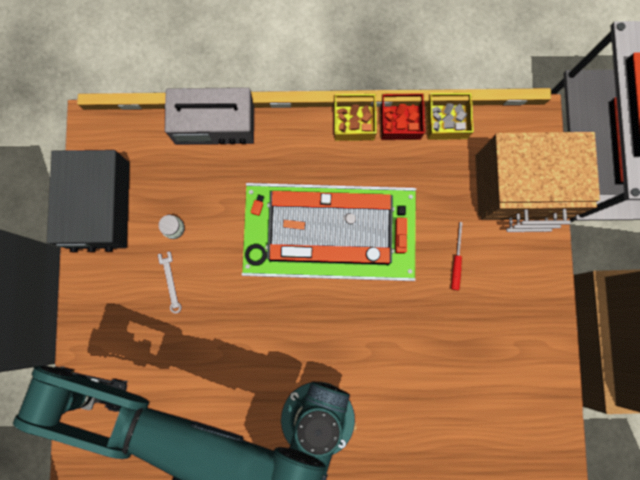

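The top view shows the bar at pixel (297,252), round at (374,254) and square at (326,199). The socket is at (350,218) and the link at (294,224). I'll get the positions from white-pixel segmentation.

```bash
python3 - <<'E'
from look import *
c=ctrl.read_camera('top'); K=c['intrinsics'];T=c['cam_to_world'];im=c['color'].astype(int);z=c['range_z']
v,u=np.mgrid[:480,:640]
P=np.stack([(u-K[0,2])*z/K[0,0],(v-K[1,2])*z/K[1,1],z],-1)@T[:3,:3].T+T[:3,3]
m=(im.min(2)>200)&(P[...,2]>.108)&(P[...,2]<.135)
n,l,st,ce=cv2.connectedComponentsWithStats(m.astype(np.uint8))
for i in range(1,n):
  if st[i,4]>8: print(ce[i],st[i,4],P[l==i].mean(0),np.ptp(P[l==i],axis=0))
o=(im[...,0]>180)&(im[...,1]<110)&(im[...,2]<90)&(P[...,2]>.098)&(P[...,2]<.112)
for a,b in [(185,210),(243,268)]:
  q=P[a:b,265:395][o[a:b,265:395]]; print(q.mean(0),np.polyfit(q[:,1],q[:,0],1),len(q))
E
```

```text
[325.5 198. ] 52 [ 0.6113 -0.0271  0.1232] [0.0175 0.0195 0.0188]
[350.3704 218.7407] 27 [ 0.5516 -0.0944  0.1278] [0.0146 0.0141 0.0134]
[296.1618 251.2892] 204 [0.4642 0.055  0.1219] [0.0237 0.0738 0.0196]
[373.0106 253.2872] 94 [ 0.4562 -0.1545  0.1232] [0.0288 0.0273 0.0204]
[ 0.61   -0.0421  0.1042] [0.042  0.6118] 1317
[ 0.4594 -0.05    0.1043] [0.033  0.4611] 975
```

```bash
python3 -m creep '[{"offset":[0,0,0],"delta_rot":[0,0,-0.1125]},{"offset":[0,0,0],"delta_rot":[0,0,-0.1125]},{"offset":[-2.2,-4.6,0],"delta_rot":[0,0,0]},{"offset":[-2.2,-4.6,0],"delta_rot":[0,0,0]},{"offset":[-2.2,-4.6,0],"delta_rot":[0,0,0]},{"offset":[-2.2,-4.6,0],"delta_rot":[0,0,0]},{"offset":[-2.2,-4.6,0],"delta_rot":[0,0,0]},{"offset":[-2.2,-4.6,0],"delta_rot":[0,0,0]},{"offset":[-2.2,-4.6,0],"delta_rot":[0,0,0]},{"offset":[-2.2,-4.6,0],"delta_rot":[0,0,0]}]' 1 30
```

```text
t: 1.7
tool_pos: [0.2991, 0.1668, 0.2228]
tool_rot: [-0.001, 3.14, 0.001]
force: [0.4, 0.4, -0.0]
gripper_width: 0.0003
grasp_force: 0.0
```

```bash
python3 -m creep '[{"offset":[-2.0,-4.0,0],"delta_rot":[0,0,0]},{"offset":[-2.0,-4.0,0],"delta_rot":[0,0,0]},{"offset":[-2.0,-4.0,0],"delta_rot":[0,0,0]},{"offset":[-2.0,-4.0,0],"delta_rot":[0,0,0]},{"offset":[-2.0,-4.0,0],"delta_rot":[0,0,0]},{"offset":[-2.0,-4.0,0],"delta_rot":[0,0,0]},{"offset":[-2.0,-4.0,0],"delta_rot":[0,0,0]},{"offset":[-1.0,-3.0,0],"delta_rot":[0,0,0]},{"offset":[0,0,0],"delta_rot":[0,0,0]},{"offset":[0,0,0],"delta_rot":[0,0,0]}]'
cat > wr.py <<'E'
from look import *
s=ctrl.state(); c=ctrl.read_camera('wrist')
T=np.eye(4);T[:3,:3]=R.from_rotvec(s['tool_rot']).as_matrix();T[:3,3]=s['tool_pos'];T=T@c['mount']
K=c['intrinsics'];im=c['color'].astype(int);z=c['range_z']
cv2.imwrite('pics/%s.png'%sys.argv[1],c['color'][:,:,::-1])
v,u=np.mgrid[:480,:640]
P=np.stack([(u-K[0,2])*z/K[0,0],(v-K[1,2])*z/K[1,1],z],-1)@T[:3,:3].T+T[:3,3]
m=(im.min(2)>150)&(P[...,2]>.109)&(P[...,2]<.135)&(z>0)
n,l,st,ce=cv2.connectedComponentsWithStats(m.astype(np.uint8))
print(s['t'],s['tool_pos'],s['force'])
for i in range(1,n):
  if st[i,4]>150:
    q=P[l==i]; print(ce[i],st[i,4],'mid',(q.min(0)+q.max(0))/2,'mean',q.mean(0),np.ptp(q,axis=0),'zmed',np.median(q[:,2]))
E
python3 wr.py w1
```

```text
t: 2.95
tool_pos: [0.4485, -0.1411, 0.2224]
tool_rot: [0.001, -3.141, -0.001]
force: [0.0, 0.8, -0.7]
gripper_width: 0.0006
grasp_force: 0.0
2.95 [ 0.4485 -0.1411  0.2224] [ 0.0279  0.8301 -0.7418]
[295.4694 247.3073] 1764 mid [ 0.4526 -0.1566  0.1238] mean [ 0.4524 -0.1569  0.1243] [0.0323 0.0321 0.0052] zmed 0.12432740053342278
[593.3741 259.576 ] 3071 mid [0.4614 0.0448 0.1222] mean [0.4612 0.044  0.1227] [0.0252 0.0648 0.0057] zmed 0.12274287470061213
[471.5553 441.0701] 371 mid [ 0.6039 -0.0273  0.1241] mean [ 0.6028 -0.0264  0.1245] [0.0162 0.0197 0.0043] zmed 0.12450255218905187
```

View pics/w1.png

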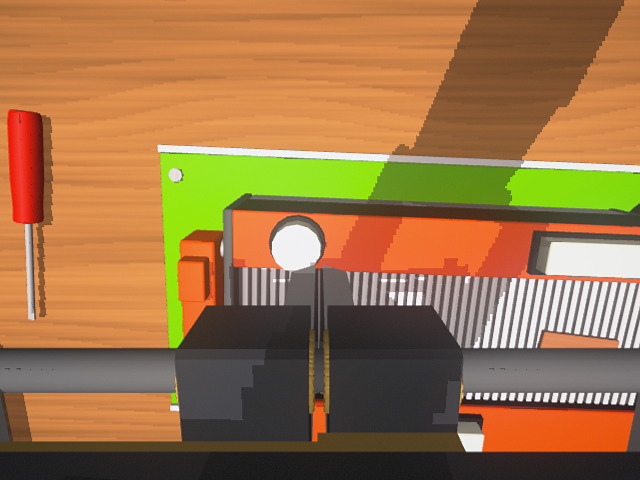

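The wrist view has the round cover at pixel (296,247), fully visible. The bar at (593,259) is cropped at the right edge. I'll move over the round cover and lower to just above it.

```bash
python3 -m creep '[{"offset":[-0.5,-1.5,1.5],"delta_rot":[0,0,0]},{"offset":[0,0,1.5],"delta_rot":[0,0,0]},{"offset":[0,0,1.5],"delta_rot":[0,0,0]},{"offset":[0,0,1.5],"delta_rot":[0,0,0]},{"offset":[0,0,1.0],"delta_rot":[0,0,0]},{"offset":[0,0,0.6],"delta_rot":[0,0,0]},{"offset":[0,0,0],"delta_rot":[0,0,0]},{"offset":[0,0,0.2],"delta_rot":[0,0,0]},{"offset":[0,0,0.2],"delta_rot":[0,0,0]},{"offset":[0,0,0],"delta_rot":[0,0,0]}]'
```

```text
t: 4.25
tool_pos: [0.4538, -0.1568, 0.1425]
tool_rot: [-0.0, 3.141, 0.0]
force: [-0.3, -0.1, -0.6]
gripper_width: 0.0003
grasp_force: 0.0
```

```bash
python3 -m creep '[{"offset":[0,0,0.15],"delta_rot":[0,0,0]},{"offset":[0,0,0.15],"delta_rot":[0,0,0]},{"offset":[0,0,0.15],"delta_rot":[0,0,0]},{"offset":[0,0,0.15],"delta_rot":[0,0,0]},{"offset":[0,0,0.1],"delta_rot":[0,0,0]},{"offset":[0,0,0.1],"delta_rot":[0,0,0]},{"offset":[0,0,0.1],"delta_rot":[0,0,0]},{"offset":[0,0,0.1],"delta_rot":[0,0,0]},{"offset":[0,0,0],"delta_rot":[0,0,0]},{"offset":[0,0,0],"delta_rot":[0,0,0]}]'
```

```text
t: 5.5
tool_pos: [0.4539, -0.1568, 0.1324]
tool_rot: [-0.0, 3.141, -0.0]
force: [0.5, -0.7, 2.4]
gripper_width: 0.0001
grasp_force: 1.1
```

Contact is now 2–4 N of sliding force, so the stop hasn't been reached. I'll continue gently until the force rises.

```bash
python3 -m creep '[{"offset":[0,0,0.05],"delta_rot":[0,0,0]},{"offset":[0,0,0.05],"delta_rot":[0,0,0]},{"offset":[0,0,0.05],"delta_rot":[0,0,0]},{"offset":[0,0,0],"delta_rot":[0,0,0]},{"offset":[0,0,0],"delta_rot":[0,0,0]},{"offset":[0,0,0],"delta_rot":[0,0,0]},{"offset":[0,0,0],"delta_rot":[0,0,0]},{"offset":[0,0,0],"delta_rot":[0,0,0]},{"offset":[0,0,0],"delta_rot":[0,0,0]},{"offset":[0,0,0],"delta_rot":[0,0,0]}]'
```

```text
t: 6.75
tool_pos: [0.454, -0.1568, 0.1321]
tool_rot: [-0.0, 3.141, -0.001]
force: [-0.2, -0.2, 7.1]
gripper_width: 0.0003
grasp_force: 3.7
```

```bash
python3 -m creep '[{"offset":[0,0,0.1],"delta_rot":[0,0,0]},{"offset":[0,0,0.1],"delta_rot":[0,0,0]},{"offset":[0,0,0.1],"delta_rot":[0,0,0]},{"offset":[0,0,0.1],"delta_rot":[0,0,0]},{"offset":[0,0,0],"delta_rot":[0,0,0]},{"offset":[0,0,0],"delta_rot":[0,0,0]},{"offset":[0,0,0],"delta_rot":[0,0,0]},{"offset":[0,0,0],"delta_rot":[0,0,0]},{"offset":[0,0,0],"delta_rot":[0,0,0]},{"offset":[0,0,0],"delta_rot":[0,0,0]}]'
```

```text
t: 8.0
tool_pos: [0.4541, -0.1569, 0.1318]
tool_rot: [-0.001, 3.139, -0.002]
force: [-6.4, 2.6, 21.5]
gripper_width: 0.0004
grasp_force: 10.7
```

Round cover is at the hard stop (21 N). Next I'll lift and move over the bar.

```bash
python3 -m creep '[{"offset":[0,0,-2.5],"delta_rot":[0,0,0]},{"offset":[0,0,-2.5],"delta_rot":[0,0,0]},{"offset":[0,3.5,-2.0],"delta_rot":[0,0,0]},{"offset":[-0.2,3.5,0],"delta_rot":[0,0,0]},{"offset":[-0.2,3.5,0],"delta_rot":[0,0,0]},{"offset":[-0.2,3.5,0],"delta_rot":[0,0,0]},{"offset":[-0.1,3.5,0],"delta_rot":[0,0,0]},{"offset":[0,3.4,0],"delta_rot":[0,0,0]},{"offset":[0,0,0],"delta_rot":[0,0,0]},{"offset":[0,0,0],"delta_rot":[0,0,0]}]'
python3 wr.py w2
```

```text
t: 9.25
tool_pos: [0.4602, 0.0518, 0.1962]
tool_rot: [0.0, -3.14, 0.001]
force: [-0.3, -0.4, -0.2]
gripper_width: 0.0004
grasp_force: 0.0
9.25 [0.4602 0.0518 0.1962] [-0.2967 -0.3667 -0.1978]
[  3.8914 240.5   ] 304 mid [ 0.4552 -0.1446  0.1151] mean [ 0.4554 -0.1443  0.115 ] [0.0245 0.0092 0.0038] zmed 0.11500539203791883
[321.5095 253.1801] 4369 mid [0.4616 0.0532 0.1228] mean [0.461 0.053 0.123] [0.0253 0.0792 0.0053] zmed 0.12300575314069026
[ 87.0478 399.7335] 544 mid [ 0.5571 -0.0971  0.1311] mean [ 0.5562 -0.0967  0.1311] [0.0139 0.0266 0.004 ] zmed 0.1310610524749119
```

View pics/w2.png

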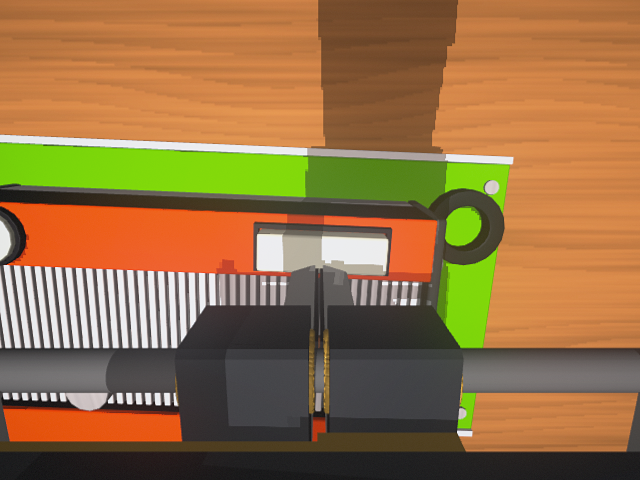

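The bar is at pixels (255–390, 253), centred under the tool. The round cover's top now reads 0.115, so it is home. Pressing the bar.

```bash
python3 -m creep '[{"offset":[-0.1,0.1,1.5],"delta_rot":[0,0,0]},{"offset":[0,0,1.5],"delta_rot":[0,0,0]},{"offset":[0,0,1.2],"delta_rot":[0,0,0]},{"offset":[0,0,0.8],"delta_rot":[0,0,0]},{"offset":[0,0,0.2],"delta_rot":[0,0,0]},{"offset":[0,0,0.2],"delta_rot":[0,0,0]},{"offset":[0,0,0.2],"delta_rot":[0,0,0]},{"offset":[0,0,0.15],"delta_rot":[0,0,0]},{"offset":[0,0,0.15],"delta_rot":[0,0,0]},{"offset":[0,0,0.15],"delta_rot":[0,0,0]}]'
python3 -m creep '[{"offset":[0,0,0.15],"delta_rot":[0,0,0]},{"offset":[0,0,0.15],"delta_rot":[0,0,0]},{"offset":[0,0,0.15],"delta_rot":[0,0,0]},{"offset":[0,0,0.1],"delta_rot":[0,0,0]},{"offset":[0,0,0.1],"delta_rot":[0,0,0]},{"offset":[0,0,0.1],"delta_rot":[0,0,0]},{"offset":[0,0,0.1],"delta_rot":[0,0,0]},{"offset":[0,0,0],"delta_rot":[0,0,0]},{"offset":[0,0,0],"delta_rot":[0,0,0]},{"offset":[0,0,0],"delta_rot":[0,0,0]}]'
```

```text
t: 10.55
tool_pos: [0.462, 0.0533, 0.1371]
tool_rot: [-0.0, 3.141, 0.0]
force: [-1.4, 0.4, 2.9]
gripper_width: 0.0005
grasp_force: 1.8
t: 11.8
tool_pos: [0.4621, 0.0533, 0.1319]
tool_rot: [-0.001, 3.139, -0.0]
force: [-6.3, 0.3, 18.5]
gripper_width: 0.0001
grasp_force: 9.4
```

```bash
python3 -m creep '[{"offset":[0,0,-2.5],"delta_rot":[0,0,0]},{"offset":[0,0,-2.5],"delta_rot":[0,0,0]},{"offset":[-1.6,-1.1,-2.0],"delta_rot":[0,0,0]},{"offset":[-2.6,-1.4,0],"delta_rot":[0,0,0]},{"offset":[-2.6,-1.4,0],"delta_rot":[0,0,0]},{"offset":[-2.6,-1.4,0],"delta_rot":[0,0,0]},{"offset":[-2.6,-1.4,0],"delta_rot":[0,0,0]},{"offset":[-2.6,-1.4,0],"delta_rot":[0,0,0]},{"offset":[0,0,0],"delta_rot":[0,0,0]},{"offset":[0,0,0],"delta_rot":[0,0,0]}]'
python3 wr.py w3
```

```text
t: 13.05
tool_pos: [0.6069, -0.0274, 0.197]
tool_rot: [0.0, -3.139, -0.001]
force: [-0.3, 0.2, 0.2]
gripper_width: 0.0002
grasp_force: 0.0
13.05 [ 0.6069 -0.0274  0.197 ] [-0.2884  0.1654  0.238 ]
[83.0545  2.1879] 165 mid [ 0.4681 -0.1567  0.1148] mean [ 0.4677 -0.1568  0.1148] [0.0037 0.019  0.0039] zmed 0.11468207270072031
[194.2189 156.9642] 1818 mid [ 0.5505 -0.0969  0.1309] mean [ 0.5503 -0.0968  0.131 ] [0.0263 0.0266 0.0048] zmed 0.13103432374602508
[299.5357 250.5774] 168 mid [ 0.6071 -0.039   0.1244] mean [ 0.6058 -0.0393  0.1245] [0.0208 0.0039 0.0032] zmed 0.12451081652455318
```

View pics/w3.png

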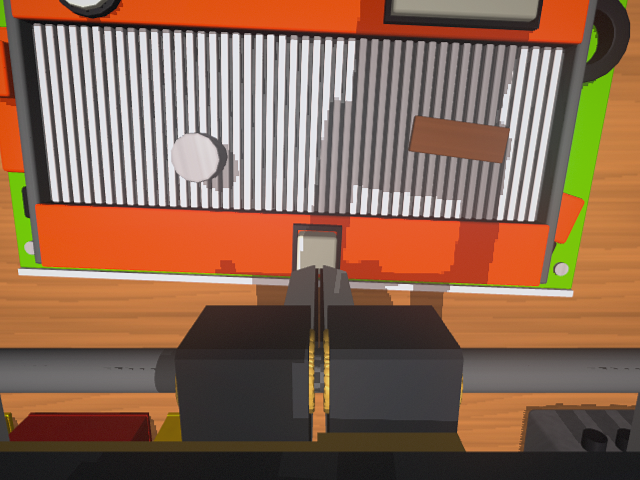

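The square cover is at about pixel (318,248), in the tool's shadow. I'll measure it from depth; the bar is at the top of the frame.

```bash
cat >> wr.py <<'E'
m=(P[...,2]>.119)&(P[...,2]<.132)&(z>0)&(u>285)&(u<355)&(v>215)&(v<285)&(im.max(2)-im.min(2)<40)&(im.min(2)>70)
q=P[m];print('sq',m.sum(),q.mean(0),(q.min(0)+q.max(0))/2,np.ptp(q,axis=0))
m=(u>420)&(u<520)&(v<18)&(z>0);print('bar z',np.median(P[m][:,2]))
E
python3 wr.py w4 | tail -2
```

```text
sq 1296 [ 0.6058 -0.0295  0.1244] [ 0.607  -0.0293  0.1231] [0.0219 0.0244 0.0081]
bar z 0.11463933033183102
```

```bash
python3 -m creep '[{"offset":[0,-0.2,1.5],"delta_rot":[0,0,0]},{"offset":[0,0,1.5],"delta_rot":[0,0,0]},{"offset":[0,0,1.2],"delta_rot":[0,0,0]},{"offset":[0,0,0.8],"delta_rot":[0,0,0]},{"offset":[0,0,0.2],"delta_rot":[0,0,0]},{"offset":[0,0,0.2],"delta_rot":[0,0,0]},{"offset":[0,0,0.2],"delta_rot":[0,0,0]},{"offset":[0,0,0.15],"delta_rot":[0,0,0]},{"offset":[0,0,0.15],"delta_rot":[0,0,0]},{"offset":[0,0,0.15],"delta_rot":[0,0,0]}]'
python3 -m creep '[{"offset":[0,0,0.15],"delta_rot":[0,0,0]},{"offset":[0,0,0.15],"delta_rot":[0,0,0]},{"offset":[0,0,0.15],"delta_rot":[0,0,0]},{"offset":[0,0,0.1],"delta_rot":[0,0,0]},{"offset":[0,0,0.1],"delta_rot":[0,0,0]},{"offset":[0,0,0.1],"delta_rot":[0,0,0]},{"offset":[0,0,0.1],"delta_rot":[0,0,0]},{"offset":[0,0,0],"delta_rot":[0,0,0]},{"offset":[0,0,0],"delta_rot":[0,0,0]},{"offset":[0,0,0],"delta_rot":[0,0,0]}]'
```

```text
t: 14.4
tool_pos: [0.6081, -0.0298, 0.1382]
tool_rot: [-0.0, 3.14, -0.0]
force: [-0.6, 1.1, 4.0]
gripper_width: 0.0008
grasp_force: 1.8
t: 15.65
tool_pos: [0.6081, -0.0298, 0.1321]
tool_rot: [-0.0, 3.139, -0.001]
force: [-3.0, 0.5, 11.9]
gripper_width: 0.0002
grasp_force: 6.2
```

Near the stop. I'll add a little more push to confirm.

```bash
python3 -m creep '[{"offset":[0,0,0.1],"delta_rot":[0,0,0]},{"offset":[0,0,0.1],"delta_rot":[0,0,0]},{"offset":[0,0,0.1],"delta_rot":[0,0,0]},{"offset":[0,0,0],"delta_rot":[0,0,0]},{"offset":[0,0,0],"delta_rot":[0,0,0]},{"offset":[0,0,0],"delta_rot":[0,0,0]},{"offset":[0,0,0],"delta_rot":[0,0,0]},{"offset":[0,0,0],"delta_rot":[0,0,0]},{"offset":[0,0,0],"delta_rot":[0,0,0]},{"offset":[0,0,0],"delta_rot":[0,0,0]}]'
python3 -m creep '[{"offset":[0,0,-2.5],"delta_rot":[0,0,0]},{"offset":[0,0,-2.5],"delta_rot":[0,0,0]},{"offset":[0,0,-2.5],"delta_rot":[0,0,0]},{"offset":[0,0,-2],"delta_rot":[0,0,0]},{"offset":[4,0,0],"delta_rot":[0,0,0]},{"offset":[4,0,0],"delta_rot":[0,0,0]},{"offset":[4,0,0],"delta_rot":[0,0,0]},{"offset":[0,0,0],"delta_rot":[0,0,0]},{"offset":[0,0,0],"delta_rot":[0,0,0]},{"offset":[0,0,0],"delta_rot":[0,0,0]}]'
python3 wr.py w5
```

```text
t: 16.9
tool_pos: [0.6082, -0.0298, 0.1318]
tool_rot: [-0.0, 3.137, -0.001]
force: [-6.2, 0.9, 20.9]
gripper_width: -0.0002
grasp_force: 10.4
t: 18.15
tool_pos: [0.4885, -0.0298, 0.2205]
tool_rot: [0.001, -3.141, -0.0]
force: [0.2, 0.1, -0.9]
gripper_width: 0.0004
grasp_force: 0.0
18.15 [ 0.4885 -0.0298  0.2205] [ 0.1834  0.0543 -0.8758]
[127.8208 186.88  ] 1908 mid [ 0.4532 -0.157   0.114 ] mean [ 0.4531 -0.1565  0.115 ] [0.0326 0.0335 0.0068] zmed 0.11503707945974737
[421.6417 204.5439] 1923 mid [0.4632 0.0413 0.1147] mean [0.4647 0.0386 0.1148] [0.0219 0.0567 0.0046] zmed 0.11482120743339536wr.py:15: RuntimeWarning: Mean of empty slice.
  q=P[m];print('sq',m.sum(),q.mean(0),(q.min(0)+q.max(0))/2,np.ptp(q,axis=0))
  ret = um.true_divide(
Traceback (most recent call last):
  File "wr.py", line 15, in <module>
    q=P[m];print('sq',m.sum(),q.mean(0),(q.min(0)+q.max(0))/2,np.ptp(q,axis=0))
                                         ~~~~~^^^
ValueError: zero-size array to reduction operation minimum which has no identity
```

View pics/w5.png

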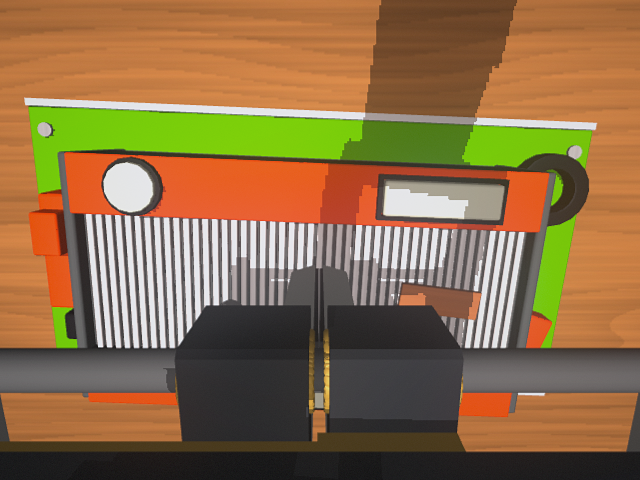

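Round (130,187) and bar (442,200) have their tops at 0.115, which is home. The square is hidden by the gripper, but it reached the stop at the same height (TCP 0.1318) with 21 N. The arm is clear of everything.

```bash
python3 -c "
from station import ctrl
print(ctrl.hand_in())"
```

```text
the job is handed in; nothing more can be done
None
```

I pressed the three covers down in order (round, bar, square), each to its hard stop at about 20 N, and handed the job in at about 18 s with the arm clear; the square's final position is from the press height and force, since the gripper hid it in the last picture.

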